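# Try the refitted roller catch of the marker cupboard

## Task

The little marker cupboard's roller catch has just been refitted and needs a trial with its door loaded. Stand the thick paint marker upright in the rack on the inside of the open door, push the door gently until it snaps past the catch and let go for a moment so that it is seen to stay shut by itself, never forcing it against its rubber buffer. Then pull it back through the catch and leave it wide open with the marker still in the rack, without disturbing the other things on the desk.

Things in the scene. Friction and masses are not known exactly. Their poses are not given: they have to be found in the camera images.
- door (a joint): Door angle (rad): 0 flush in the cupboard's front, 1.57 square to it, at most 1.8; opening swings the free edge clockwise seen from above. Starts open at 1.15 to 1.6, turns easily, stays where it is left. How deep the catch was screwed on is not known to within 14 mm: the door may come to rest shut anywhere from -0.1 to 0.1.
- handle (a point): Grip point on the door handle, 178 mm above the desk: upright round steel bar, 10 mm thick, its axis 35 mm in front of the door's outer face and 140 mm from the hinge line; it reaches 21 mm above this point, and its thin stems to the door lie 12 and 50 mm below. Axes are the door's: x through it from outer to inner face, y along it from free edge to hinge, z up.
- hinge (a point): Point on the door's upright hinge line (at one end of its outer face), level with handle; axes as handle.
- rack (a point): Middle of the floor of the wooden rack on the door's inner face, 41 mm above the desk, under its divider; axes as handle. Open-topped, two equal slots centred 21.5 mm either way along y, each 39 mm (y) by 40 mm (x), 56 mm deep; use either. The door panel (14 mm thick, 165 wide, top 180 mm above the desk) is its wall on the -x side, 20 mm away.
- cupboard: Fixed plywood cupboard, 198 mm wide (its y), 130 mm deep (its x), 200 mm high; origin at the centre of its underside, x from front to back. The inset wooden door fills its front (the -x side), hinged at the +y end.
- marker_mid (a point): Centre of the thick white paint marker: round, 28 mm across, 130 mm tall (this point 65 mm above its foot), standing upright on the desk, z up along it; about 70 g.
- roller (a joint): How far (m) the catch's sprung roller under the cupboard's ceiling is pressed in: 0 when clear of the door, up to 0.004 as the door's nose passes, about 0.0027 while the door rests shut. The door meets it about 0.09 rad before its shut place and needs some 7 N at the handle; half-way the push falls off, the door is drawn home and meets the buffer. Pulling open takes about 5 N.
- buffer (a joint): How far (m) the rubber buffer behind the door's free edge is squashed; 7 N per mm. About 0.0006 when the door rests shut by itself; damaged beyond 0.003, which takes a steady push of about 15 N at the handle.
- spray_can: Bystander: spray can, 66 mm across, 190 mm tall, origin under its centre.
- ink_bottle: Bystander: glass ink bottle, 50 mm across, 75 mm tall, origin under its centre.
- glue_jar: Bystander: amber jar, 68 mm across, 90 mm tall, origin under its centre.
- tape_roll: Bystander: roll of paper tape lying flat, 90 mm across, 25 mm high, origin under its centre.
- thin_marker0: Bystander: thin marker, 18 mm across, 125 mm tall, standing, origin under its centre.
- thin_marker1: Bystander: thin marker, 18 mm across, 125 mm tall, standing, origin under its centre.
There are look-alikes about, which are no part of the job. What is shaped like the part that bears marker_mid but purple or yellow is not meant.

How it is judged:
By the outcome, as a careful person would: the job done as asked, in the order asked, and still so for the second after the job is handed in, with the robot touching nothing.
It also fails if it takes over 72 s, if anything falls off the work surface, if the arm or the gripper's body presses on something with over 40 N, if the wrist force passes 120 N, or if a joint passes its speed limit or range.

## Robot

A 6-joint arm with a two-finger parallel gripper is mounted at the origin on the work surface. World frame = base frame: x ahead of the robot, y to its left, z up, the work surface at z = 0. Lengths are in m, angles in degrees, forces in N, time in s.
With the tool pointing down it reaches from about 0.3 to 0.75 m from the base axis. Payload 8.5 kg.
Tool frame: the origin (TCP) lies midway between the tips of the shut fingers; the grasp point (between the pads) lies 19 mm behind it (env.tcp_to_grasp is the z of the grasp point in the tool frame, in m); z points along the fingers, y is the line along which they close (so a half turn about z gives the same grasp; the last joint's range is limited). The gripper opens to 85 mm and grips with 20 to 120 N. Pads are 22 mm wide; open, the fingers measure 114 mm over their backs; the gripper's body (76 mm by 85 mm) begins 54 mm behind the grasp point. The pads swing forward as they close: fully open they stand 13 mm farther back than shut.
Start: joints at [-86.992, 21.807, 74.336, -0, 83.858, -12.336], TCP at [0.146, -0.53, 0.231] pointing down, gripper open.
Joint ranges: [-178.18, 178.18], [-50.72, 133.34], [12.68, 142.11], [-81.47, 261.47], [9.98, 163.14], [-165.26, 165.26]. Speed limits (degrees/s): [136.94, 136.94, 180, 180, 180, 180].

## Interface

Orientations are given as a 3x3 rotation matrix whose columns are the frame's x, y, z axes.
In Python, from rig import env, imaging, job, models gives the robot as it stands. The module is installed in compiled form; this text tells all that it offers.
- The arm moves only by the tool jog_arm, never from a script. Its argument "plan" is text: rows parted by semicolons, each of 7 numbers parted by spaces: the turn, a rotation vector about the tool's x, y, z in degrees, then the shift along the tool's x, y, z in cm, then the closure in counts, from 0 (fully open) to 255 (shut). In form: rx ry rz x y z claw; .... A call has 1 to 10 rows; each row shifts and turns the commanded pose from where the row before left it, along the tool's axes as they then stand; what a row does not reach is not made up. A row lasts 1/12 s, in which the tool goes at most 41.7 mm and 7.16 degrees, less where a joint would pass 70% of its speed; a pose out of reach is approached as far as the arm can. A call with a gripper value outside its range is refused whole. The fingers move at their own pace and stop on an object; "grip_force" is the grip in N (left out, the last holds). Time passes only in rows, so rows that do not move let the fingers close. It gives the time, the measured TCP pose, the force, the opening and the grip force at its end, in the units of the state.
- env.observe(): the state, without advancing time (a new reading comes with each control period).
- imaging.get_image(name): name is "side" or "top"; returns a dict with "pixels" (384x512x3 uint8, red, green, blue), "depth" (384x512 float32, m along the optical axis (not along the pixel's ray), 0 where there is no reading), "fov_y" (degrees; the focal length in pixels is half the picture's height over the tangent of half this angle, whatever the lens; pixels are square), "cx", "cy" (the principal point, pixels), "distortion" ([k1, k2, p1, p2, k3] as OpenCV has them; the pictures are not rectified), "world_from_camera" (4x4, takes a point from camera to world coordinates). Camera axes: x right, y down, z forward; pixel columns grow to the right and rows downward; lengths in m; the calibration is good to about 2 mm. A picture is of the moment at which its call begins.
- job.close_job(): hands the job in; it is judged then, once.
Trained networks look in the newest picture that a camera, given by its name, has taken for a name from the list of things; names that differ only in an ending like _2 or _b are one class to them, and where a whole thing is asked for, a point or a joint stands for the part that bears it (a point fixed in the world has none). Each returns a list of dicts, best first, with "confidence" (0 to 1); they miss things now and then, are a little off and sometimes report something else, mostly with a low value. They report only what shows in the picture. A call takes as long as a camera call. They do not tell look-alikes from the thing itself.
- models.outline_of(camera, query): "region" (384x512 bool, what is visible of it) and "bbox" ([centre column, centre row, width, height] in pixels, round what is visible of it).
- models.tip_of(camera, query): "at" ([column, row] in pixels: a listed point, or the origin of a listed thing).
The state is a dict: "time_s": time; "q": joint angles; "qvel": joint speeds; "joint_efforts": joint torques, N m; "position": TCP position; "tool_rot": TCP orientation; "ft_force": force on the tool from outside, world axes, zero at the start; "wrist_torque": the same for the moment, N m; "grip_width": finger opening in m; "gripper_force": force on a finger pad.
Only numpy, scipy, OpenCV 4.12 (cv2) and the standard library are available. Lean on these libraries where they do the work, as an engineer would, in place of code of your own. Each camera call takes 0.05 s, during which the arm holds its last target. There are 200 camera calls.

## Working session

There is one attempt and no reset: what is moved stays moved. The work goes in short steps, Python scripts to look and compute and a tool call to move; the robot and the scene stay as the last step left them, time stands still between calls to the robot, and variables do not carry over. Pictures are saved under pics/ and viewed, at most 10 in all, crops included, and the job is handed in when it is done.

Besides the shell and the picture viewer there is one more tool, called after ">>>" as name(argument=value, ...) on one line, values as JSON. jog_arm: Moves the arm, as the interface text tells. Its arguments: {"type":"object","properties":{"plan":{"type":"string"},"grip_force":{"type":"number"}},"required":["plan"]}

```bash
mkdir -p pics; cat > h.py <<'E'
import numpy as np, cv2
from rig import env, imaging, job, models
def K(im):
    f=im["pixels"].shape[0]/2/np.tan(np.radians(im["fov_y"])/2)
    return np.array([[f,0,im["cx"]],[0,f,im["cy"]],[0,0,1]])
def ray(im,uv):
    p=cv2.undistortPoints(np.array(uv,float).reshape(-1,1,2),K(im),np.array(im["distortion"])).reshape(-1,2)
    return np.c_[p,np.ones(len(p))]
def at_z(im,uv,z):
    T=np.array(im["world_from_camera"]);d=ray(im,uv)@T[:3,:3].T;o=T[:3,3]
    return o+d*((z-o[2])/d[:,2])[:,None]
def at_d(im,uv,dep=None):
    uv=np.array(uv,float).reshape(-1,2)
    if dep is None: dep=im["depth"][uv[:,1].round().astype(int).clip(0,383),uv[:,0].round().astype(int).clip(0,511)]
    T=np.array(im["world_from_camera"])
    return (ray(im,uv)*np.asarray(dep)[:,None])@T[:3,:3].T+T[:3,3]
def save(im,n): cv2.imwrite("pics/"+n,im["pixels"][:,:,::-1])
E
python3 - <<'E'
from h import *
np.set_printoptions(precision=3,suppress=True)
s=env.observe();print(s["position"],s["grip_width"],env.tcp_to_grasp);print(s["tool_rot"])
P=[]
for c in("side","top"):
    im=imaging.get_image(c);P.append(im["pixels"][:,:,::-1]);print(c,np.array(im["world_from_camera"])[:3,3])
    for n in("handle","hinge","rack","marker_mid","cupboard","spray_can","ink_bottle","glue_jar","tape_roll","thin_marker0"):
        z={"handle":.178,"hinge":.178,"rack":.041,"marker_mid":.065}.get(n,0)
        for t in models.tip_of(c,n)[:3]:
            print(n,round(t["confidence"],2),np.round(t["at"]),at_z(im,[t["at"]],z)[0],at_d(im,[t["at"]])[0])
for n,p in zip(("side","top"),P): cv2.imwrite(f"pics/{n}1.png",p)
E
```

```text
[ 0.146 -0.53   0.231] 0.08545128615716868 -0.0187
[[ 0.964  0.265 -0.   ]
 [ 0.265 -0.964  0.001]
 [ 0.    -0.001 -1.   ]]
side [ 0.892 -0.967  0.852]
handle 0.58 [239. 169.] [ 0.491 -0.004  0.178] [ 0.385  0.252 -0.001]
hinge 0.67 [256. 147.] [0.496 0.14  0.178] [0.491 0.152 0.17 ]
hinge 0.23 [281. 182.] [ 0.636 -0.032  0.178] [0.573 0.196 0.014]
rack 0.79 [263. 193.] [0.543 0.08  0.041] [0.559 0.03  0.08 ]
rack 0.17 [273. 309.] [ 0.721 -0.37   0.041] [ 0.713 -0.342  0.003]
marker_mid 0.92 [184. 240.] [ 0.413 -0.244  0.065] [ 0.42  -0.255  0.077]
marker_mid 0.82 [203. 250.] [ 0.482 -0.259  0.065] [ 0.486 -0.266  0.073]
marker_mid 0.76 [211. 228.] [ 0.465 -0.167  0.065] [ 0.474 -0.185  0.083]
cupboard 0.82 [282. 184.] [0.574 0.21  0.   ] [0.578 0.196 0.01 ]
cupboard 0.54 [254. 150.] [0.393 0.408 0.   ] [0.492 0.136 0.169]
cupboard 0.35 [238. 169.] [0.384 0.248 0.   ] [ 0.491 -0.007  0.179]
spray_can 0.64 [160. 307.] [ 0.433 -0.435  0.   ] [ 0.451 -0.456  0.034]
spray_can 0.27 [262. 194.] [0.526 0.122 0.   ] [0.557 0.03  0.073]
ink_bottle 0.88 [299. 258.] [ 0.73  -0.138 -0.   ] [ 0.7
[... 762 characters left out ...]
2 [326. 216.] [ 0.43  -0.245  0.065] [ 0.427 -0.234  0.126]
cupboard 0.72 [369. 188.] [ 0.527 -0.405  0.   ] [ 0.527 -0.405  0.001]
cupboard 0.65 [187. 174.] [0.584 0.213 0.   ] [0.55  0.17  0.201]
ink_bottle 0.69 [291. 126.] [ 0.745 -0.148  0.   ] [ 0.724 -0.142  0.07 ]
ink_bottle 0.51 [200. 195.] [0.513 0.17  0.   ] [0.492 0.135 0.192]
glue_jar 0.85 [154. 257.] [0.305 0.324 0.   ] [0.309 0.306 0.058]
tape_roll 0.66 [345. 137.] [ 0.705 -0.331  0.   ] [ 0.705 -0.331  0.   ]
thin_marker0 0.49 [374. 186.] [ 0.532 -0.422  0.   ] [ 0.526 -0.406  0.05 ]
thin_marker0 0.48 [355. 167.] [ 0.598 -0.36   0.   ] [ 0.595 -0.356  0.017]
thin_marker0 0.43 [184. 178.] [0.573 0.224 0.   ] [0.541 0.179 0.2  ]
```

View pics/side1.png

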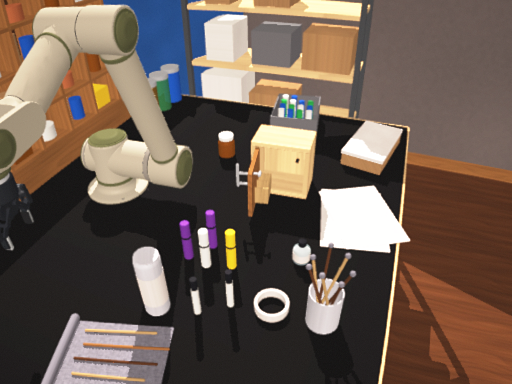

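View pics/top1.png

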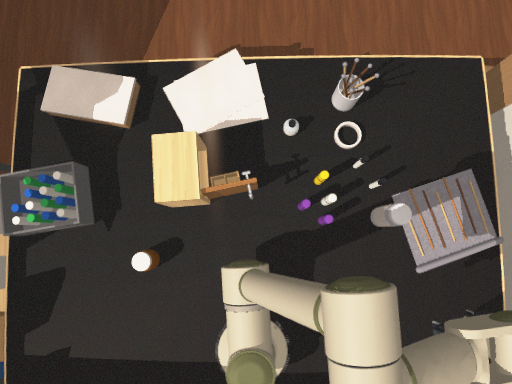

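Side view: the white marker is at about (204,248), with purple ones at (186,240) and (211,229) and yellow at (231,249). The door is open with the handle at (239,175) and the rack at (263,190). In the top view the marker is at (330,200), the door runs from (202,194) to (257,183), and the handle bar is at (249,190). Next I'll measure these more finely.

```bash
python3 - <<'E'
from h import *
np.set_printoptions(precision=4,suppress=True)
vv,uu=np.mgrid[0:384,0:512];C={}
for c in("side","top"):
    im=imaging.get_image(c);X=at_d(im,np.c_[uu.ravel(),vv.ravel()]).reshape(384,512,3);C[c]=(im,X)
    m=(X[...,0]>.38)&(X[...,0]<.62)&(X[...,1]<-.13)&(X[...,1]>-.33)&(X[...,2]>.03)&(X[...,2]<.15)&(im["depth"]>0)
    n,l,st,ce=cv2.connectedComponentsWithStats(m.astype(np.uint8))
    for i in range(1,n):
        k=l==i
        if k.sum()<15: continue
        top=k&(X[...,2]>X[k][:,2].max()-.012)
        print(c,"blob",k.sum(),ce[i].round(),np.median(im["pixels"][k],0),X[k].mean(0),"top",X[top].mean(0),top.sum())
im,X=C["top"]
k=(X[...,2]>.19)&(X[...,2]<.21)&(X[...,1]>.08)&(X[...,1]<.4)&(X[...,0]>.4)
r=cv2.minAreaRect(X[k][:,:2].astype(np.float32));print("cupb",k.sum(),r,cv2.boxPoints(r))
k=(X[...,2]>.165)&(X[...,2]<.188)&(X[...,1]<.16)&(X[...,1]>-.08)&(X[...,0]>.4)&(X[...,0]<.65)
r=cv2.minAreaRect(X[k][:,:2].astype(np.float32));print("doortop",k.sum(),r,cv2.boxPoints(r),cv2.fitLine(X[k][:,:2].astype(np.float32),cv2.DIST_HUBER,0,.01,.01).ravel())
im,X=C["side"]
k=(X[...,2]>.1)&(X[...,2]<.175)&(X[...,1]<.12)&(X[...,1]>-.08)&(X[...,0]>.47)&(X[...,0]<.58)
L=cv2.fitLine(X[k][:,:2].astype(np.float32),cv2.DIST_HUBER,0,.003,.01).ravel();print("doorface side",k.sum(),L,np.degrees(np.arctan2(L[1],L[0])))
for c in C:
  im,X=C[c]
  for n in("handle","hinge","rack"):
    z=.041 if n=="rack" else .178
    for o in models.tip_of(c,n)[:1]: print(c,n,at_z(im,[o["at"]],z)[0])
a=cv2.resize(C["top"][0]["pixels"][140:230,140:270,::-1],None,fx=6,fy=6,interpolation=2);cv2.imwrite("pics/t2.png",a)
E
```

```text
side blob 587 [207. 235.] [200. 133. 198.] [ 0.4791 -0.2219  0.0886] top [ 0.4767 -0.2178  0.129 ] 133
side blob 300 [185. 236.] [126.   53.  155.5] [ 0.4231 -0.2468  0.0886] top [ 0.4203 -0.2427  0.1294] 65
side blob 307 [230. 245.] [245. 217.  42.] [ 0.5562 -0.2387  0.0885] top [ 0.5539 -0.234   0.1294] 67
top blob 120 [322. 177.] [232. 200.  40.] [ 0.5503 -0.2292  0.1061] top [ 0.5535 -0.2326  0.1301] 62
top blob 114 [330. 199.] [229.  222.  210.5] [ 0.4808 -0.2496  0.1078] top [ 0.4825 -0.2533  0.1304] 63
top blob 96 [305. 204.] [144.   73.  168.5] [ 0.4657 -0.1713  0.1133] top [ 0.4675 -0.174   0.1304] 63
top blob 110 [326. 219.] [126.5  64.5 149.5] [ 0.4189 -0.237   0.1101] top [ 0.4192 -0.241   0.1301] 66
cupb 3121 ((0.5752623677253723, 0.2050434798002243), (0.19952823221683502, 0.13203027844429016), 3.5479183197021484) [[0.4716 0.2648]
 [0.4798 0.133 ]
 [0.6789 0.1453]
 [0.6708 0.2771]]
doortop 392 ((0.5212891697883606, 0.06347218155860901), (0.17416265606880188, 0.11265761405229568), 81.15473937988281) [[ 0.4522 -0.0139]
 [ 0.5636 -0.0312]
 [ 0.5903  0.1409]
 [ 0.479   0.1582]] [ 0.2094 -0.9778  0.5193  0.0481]
doorface side 330 [ 0.1267 -0.9919  0.53    0.0106] -82.7207
side handle [ 0.4858 -0.0091  0.178 ]
side hinge [0.4968 0.1345 0.178 ]
side rack [0.5537 0.0663 0.041 ]
top handle [ 0.4868 -0.0063  0.178 ]
top hinge [0.4847 0.1237 0.178 ]
top rack [0.5413 0.0649 0.041 ]
```

View pics/t2.png

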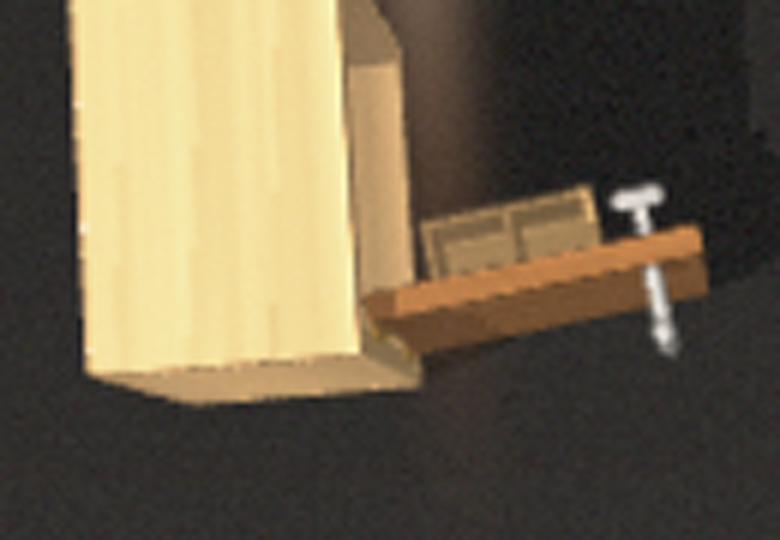

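The zoomed top view shows the rack's two slots at crop (475,245) and (553,222). A steel T-piece crosses over the door from the handle end (665,345) to a cross-bar on the inner side at (638,195), so I'll check its height.

```bash
python3 - <<'E'
from h import *
np.set_printoptions(precision=3,suppress=True,linewidth=150)
im=imaging.get_image("top")
for n,p in dict(Tl=(620,197),Tm=(638,197),Tr=(655,195),mid=(643,225),over=(650,262),low=(657,310),lowend=(664,345),divider=(511,238),rackout=(540,205),slotA=(470,250),slotB=(555,228),rackcornR=(590,190),rackcornL=(430,225),doorTopFree=(697,240),doorTopHinge=(385,298)).items():
    q=np.array(p)/6+140-.5+.08; print(n,q,at_d(im,[q])[0])
s=imaging.get_image("side")
vv,uu=np.mgrid[0:384,0:512]
X=at_d(s,np.c_[uu.ravel(),vv.ravel()]).reshape(384,512,3)
# grey pixels near handle in side
g=s["pixels"].astype(int);sat=g.max(2)-g.min(2)
k=(X[...,2]>.1)&(X[...,0]>.42)&(X[...,0]<.62)&(X[...,1]<.05)&(X[...,1]>-.08)&(sat<40)
print(k.sum());print(np.c_[uu[k],vv[k],X[k]][::2])
cv2.imwrite("pics/s2.png",cv2.resize(g[140:220,225:325,::-1].astype(np.uint8),None,fx=7,fy=7,interpolation=2))
E
```

```text
Tl [242.913 172.413] [0.557 0.012 0.172]
Tm [245.913 172.413] [0.557 0.003 0.173]
Tr [248.747 172.08 ] [ 0.558 -0.005  0.171]
mid [246.747 177.08 ] [0.543 0.001 0.17 ]
over [247.913 183.247] [ 0.523 -0.002  0.183]
low [249.08  191.247] [ 0.502 -0.005  0.171]
lowend [250.247 197.08 ] [ 0.484 -0.008  0.176]
divider [224.747 179.247] [0.549 0.073 0.099]
rackout [229.58  173.747] [0.567 0.058 0.093]
slotA [217.913 181.247] [0.552 0.102 0.039]
slotB [232.08 177.58] [0.563 0.055 0.039]
rackcornR [237.913 171.247] [0.591 0.038 0.002]
rackcornL [211.247 177.08 ] [0.557 0.115 0.099]
doorTopFree [255.747 179.58 ] [ 0.534 -0.025  0.182]
doorTopHinge [203.747 189.247] [0.508 0.125 0.183]
134
[[236.    164.      0.483  -0.005   0.194]
 [236.    165.      0.486  -0.012   0.195]
 [238.    165.      0.491  -0.008   0.194]
 [237.    166.      0.49   -0.013   0.193]
 [236.    167.      0.486  -0.013   0.189]
 [238.    167.      0.491  -0.009   0.188]
 [237.    168.      0.49   -0.013   0.186]
 [236.    169.      0.486  -0.013   0.182]
 [238.    169.      0.49   -0.007   0.179]
 [237.    170.      0.49
[... 1770 characters left out ...]
17   0.136]
 [238.    182.      0.491  -0.012   0.134]
 [240.    182.      0.495  -0.006   0.13 ]
 [237.    183.      0.488  -0.015   0.131]
 [239.    183.      0.494  -0.011   0.13 ]
 [241.    183.      0.499  -0.007   0.128]
 [243.    183.      0.507  -0.01    0.132]
 [245.    183.      0.512  -0.006   0.131]
 [236.    184.      0.483  -0.009   0.122]
 [238.    184.      0.492  -0.015   0.128]
 [240.    184.      0.498  -0.013   0.128]
 [242.    184.      0.503  -0.009   0.127]
 [244.    184.      0.51   -0.009   0.129]
 [246.    184.      0.517  -0.01    0.13 ]
 [237.    185.      0.487  -0.012   0.121]
 [239.    185.      0.492  -0.008   0.12 ]
 [237.    186.      0.488  -0.013   0.119]]
```

View pics/s2.png

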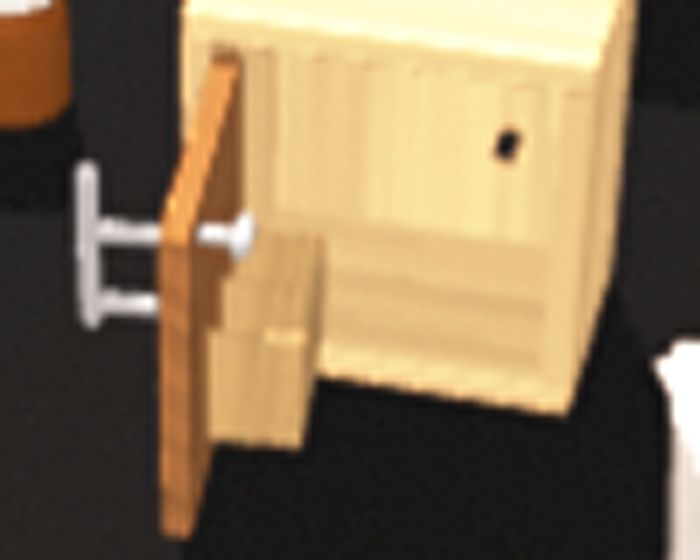

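The T-piece is the catch's nose, at z≈0.172 near slot B. I'll use slot A, the one nearer the hinge. Its heading of -80.5° almost matches the tool's present one.

>>> jog_arm(plan="0 0 5.9 0 0 0 70;0 0 0 2 -1.15 0 70;0 0 0 3.2 -1.84 0 70;0 0 0 3.4 -1.96 0 70;0 0 0 3.4 -1.96 0 70;0 0 0 3.4 -1.96 0 70;0 0 0 3.4 -1.96 0 70;0 0 0 3.4 -1.96 0 70;0 0 0 3.4 -1.96 0 70;0 0 0 3.4 -1.96 0 70", grip_force=30)

```text
time_s: 2.43
position: [0.4054, -0.3165, 0.2315]
tool_rot: [[0.986, 0.164, 0.0], [0.164, -0.986, -0.0], [0.0, 0.0, -1.0]]
ft_force: [-0.0, -1.7, 0.2]
grip_width: 0.0622
gripper_force: 0.0
```

>>> jog_arm(plan="0 0 0 3.0 -1.7 0 70;0 0 0 3.0 -1.7 0 70;0 0 0 2.6 -1.5 0 70;0 0 0 0 0 0 70;0 0 0 0 0 3 70;0 0 0 0 0 3.5 70;0 0 0 0 0 3.5 70;0 0 0 0 0 2.8 70;0 0 0 0 0 1.2 70;0 0 0 0 0 0 70")

```text
time_s: 3.27
position: [0.4796, -0.2549, 0.0885]
tool_rot: [[0.986, 0.164, -0.004], [0.164, -0.986, 0.004], [-0.004, -0.004, -1.0]]
ft_force: [-0.2, 0.3, 0.2]
grip_width: 0.0619
gripper_force: 0.0
```

```bash
python3 - <<'E'
from h import *
im=imaging.get_image("side");cv2.imwrite("pics/g1.png",cv2.resize(im["pixels"][150:300,120:280,::-1],None,fx=4,fy=4))
E
```

```text
(no output)
```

View pics/g1.png

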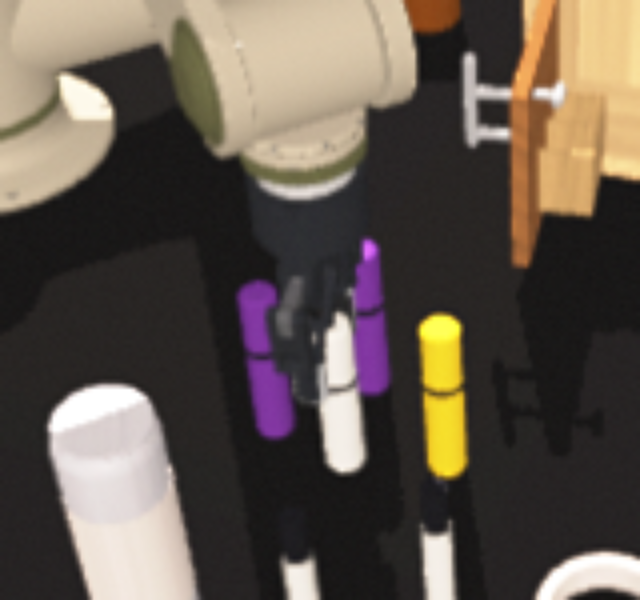

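The fingers straddle the white marker (crop (340,390)) and clear of the purple ones. I'll shift 3 mm and close.

>>> jog_arm(plan="0 0 0 0.3 0 0 70;0 0 0 0 0 0 140;0 0 0 0 0 0 180;0 0 0 0 0 0 220;0 0 0 0 0 0 220;0 0 0 0 0 0 220;0 0 0 0 0 0 220;0 0 0 0 0 0 220;0 0 0 0 0 -1 220;0 0 0 0 0 -2 220")

```text
time_s: 4.15
position: [0.483, -0.2543, 0.1203]
tool_rot: [[0.986, 0.164, -0.004], [0.164, -0.986, 0.003], [-0.003, -0.003, -1.0]]
ft_force: [-0.3, -1.7, -0.3]
grip_width: 0.0263
gripper_force: 29.7
```

>>> jog_arm(plan="0 0 0 0 0 -3.7 220;0 0 0 0 0 -3.7 220;0 0 0 0 0 -3.7 220;0 0 0 0 0 -3.7 220;0 0 0 0 0 -3.7 220;0 0 0 1.0 -3.0 0 220;0 0 0 1.25 -3.7 0 220;0 0 0 1.25 -3.7 0 220;0 0 0 1.25 -3.7 0 220;0 0 0 1.25 -3.7 0 220")

```text
time_s: 4.98
position: [0.5135, -0.0678, 0.307]
tool_rot: [[0.987, 0.164, 0.0], [0.164, -0.987, -0.0], [0.0, 0.0, -1.0]]
ft_force: [0.9, -0.0, -0.7]
grip_width: 0.0261
gripper_force: 29.7
```

>>> jog_arm(plan="0 0 0 1.25 -3.7 0 220;0 0 0 1.25 -3.7 0 220;0 0 0 1.25 -3.7 0 220;0 0 0 1.25 -3.7 0 220;0 0 0 0.0 -0.3 0 220;0 0 0 0 0 0 220;0 0 0 0 0 0 220")

```text
time_s: 5.57
position: [0.5382, 0.0873, 0.3066]
tool_rot: [[0.986, 0.165, -0.0], [0.165, -0.986, -0.0], [-0.0, 0.0, -1.0]]
ft_force: [0.0, -0.9, -1.1]
grip_width: 0.0262
gripper_force: 29.8
```

```bash
python3 - <<'E'
from h import *
np.set_printoptions(precision=4,suppress=True)
o=env.observe();print(o["position"],o["ft_force"],o["grip_width"])
im=imaging.get_image("side");cv2.imwrite("pics/p1.png",cv2.resize(im["pixels"][60:230,200:340,::-1],None,fx=3.5,fy=3.5))
vv,uu=np.mgrid[0:384,0:512];X=at_d(im,np.c_[uu.ravel(),vv.ravel()]).reshape(384,512,3)
p=im["pixels"].astype(int)
k=(X[...,0]>.5)&(X[...,0]<.58)&(X[...,1]<.12)&(X[...,1]>.05)&(X[...,2]>.2)&(X[...,2]<.3)&(p.min(2)>150)
q=X[k];print(k.sum(),q.mean(0),q.min(0),q.max(0))
E
```

```text
[0.5382 0.0873 0.3066] [ 0.0281 -0.9131 -1.0725] 0.026201198811600053
202 [0.5391 0.0775 0.254 ] [0.5233 0.0699 0.2125] [0.5508 0.087  0.2999]
```

View pics/p1.png

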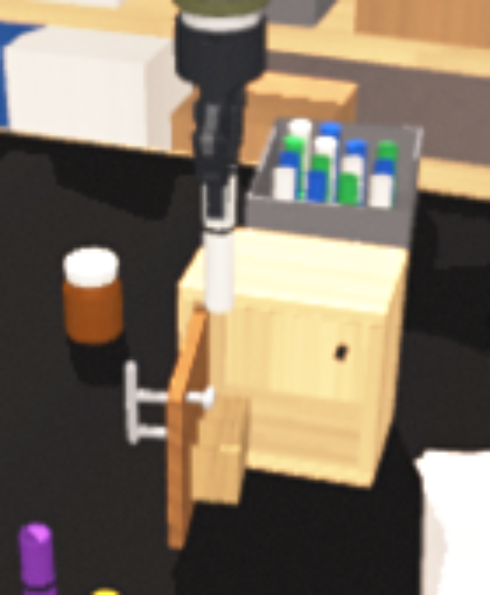

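The marker hangs above the slot, with its foot at crop (220,305) beside the door's inner face. I'll shift it 3 mm off the door and descend.

>>> jog_arm(plan="0 0 0 0.3 0 0 220;0 0 0 0 0 3 220;0 0 0 0 0 3.5 220;0 0 0 0 0 3.5 220;0 0 0 0 0 1.5 220;0 0 0 0 0 0.7 220;0 0 0 0 0 0.7 220;0 0 0 0 0 0.7 220")

```text
time_s: 6.28
position: [0.5422, 0.0875, 0.171]
tool_rot: [[0.987, 0.163, 0.002], [0.163, -0.987, -0.0], [0.002, 0.0, -1.0]]
ft_force: [-0.1, 1.7, 1.0]
grip_width: 0.0264
gripper_force: 30.2
```

>>> jog_arm(plan="0 0 0 0 0 0.8 220;0 0 0 0 0 0.8 220;0 0 0 0 0 0.8 220;0 0 0 0 0 0.6 220;0 0 0 0 0 0.4 220;0 0 0 0 0 0.3 220;0 0 0 0 0 0.2 220;0 0 0 0 0 0 220")

```text
time_s: 6.95
position: [0.5429, 0.086, 0.133]
tool_rot: [[0.987, 0.163, 0.004], [0.163, -0.987, -0.003], [0.004, 0.004, -1.0]]
ft_force: [-0.4, -13.6, 11.0]
grip_width: 0.0259
gripper_force: 34.8
```

>>> jog_arm(plan="0 0 0 0 0.2 -0.2 220;0 0 0 0 0.1 0 220;0 0 0 0 0 0 220;0 0 0 0 0 0 220")

```text
time_s: 7.28
position: [0.5419, 0.0852, 0.1331]
tool_rot: [[0.986, 0.164, -0.0], [0.164, -0.986, -0.0], [-0.0, 0.0, -1.0]]
ft_force: [0.1, 0.2, 0.5]
grip_width: 0.0258
gripper_force: 33.8
```

>>> jog_arm(plan="0 0 0 0 0 0.1 220;0 0 0 0 0 0.1 220;0 0 0 0 0 0 220")

```text
time_s: 7.53
position: [0.5424, 0.0854, 0.1329]
tool_rot: [[0.986, 0.165, 0.002], [0.165, -0.986, -0.0], [0.002, 0.0, -1.0]]
ft_force: [-3.4, 0.7, 13.3]
grip_width: 0.0257
gripper_force: 35.2
```

>>> jog_arm(plan="0 0 0 0 0 -0.1 150;0 0 0 0 0 0 120;0 0 0 0 0 0 120;0 0 0 0 0 0 120;0 0 0 0 0 -1 120;0 0 0 0 0 -3 120;0 0 0 0 0 -3.5 120;0 0 0 0 0 -3.5 120;0 0 0 0 0 -3 120;0 0 0 0 0 0 120")

```text
time_s: 8.37
position: [0.5436, 0.0852, 0.2783]
tool_rot: [[0.986, 0.164, 0.011], [0.164, -0.986, -0.001], [0.011, 0.003, -1.0]]
ft_force: [1.0, -0.8, 0.2]
grip_width: 0.0452
gripper_force: 0.0
```

>>> jog_arm(plan="0 0 0 -2.4 2.7 0 120;0 0 0 -2.4 2.7 0 90;0 0 0 -2.4 2.8 0 70;0 0 0 0 0 0 70;0 0 0 0 0 0 70")

```text
time_s: 8.78
position: [0.4838, -0.0087, 0.2721]
tool_rot: [[0.987, 0.161, -0.0], [0.161, -0.987, -0.0], [-0.0, 0.0, -1.0]]
ft_force: [-0.2, -0.0, -0.4]
grip_width: 0.0621
gripper_force: 0.0
```

```bash
cat > door.py <<'E'
from h import *
np.set_printoptions(precision=4,suppress=True)
o=env.observe();print(o["time_s"],o["position"],o["ft_force"])
im=imaging.get_image("side")
for t in models.tip_of("side","handle")[:2]: print("handle",t["confidence"],at_z(im,[t["at"]],.178))
for t in models.tip_of("side","marker_mid")[:4]: print("marker",t["confidence"],np.round(t["at"]),at_z(im,[t["at"]],.106))
vv,uu=np.mgrid[0:384,0:512];X=at_d(im,np.c_[uu.ravel(),vv.ravel()]).reshape(384,512,3)
g=im["pixels"].astype(int)
k=(uu>225)&(uu<260)&(vv>160)&(vv<190)&(X[...,2]>.135)&(X[...,2]<.16)&(X[...,0]<.52)&(X[...,1]<.03)&((g.max(2)-g.min(2))<45)
q=X[k];print("bar surface",k.sum(),np.median(q,0))
import sys
cv2.imwrite("pics/"+sys.argv[1],cv2.resize(im["pixels"][100:230,200:340,::-1],None,fx=4,fy=4))
E
python3 door.py d1.png
```

```text
8.7833 [ 0.4838 -0.0087  0.2721] [-0.1959 -0.0457 -0.4467]
handle 0.73 [[ 0.4758 -0.0023  0.178 ]]
marker 0.74 [228. 251.] [[ 0.567  -0.2795  0.106 ]]
marker 0.72 [212. 227.] [[ 0.4887 -0.2042  0.106 ]]
marker 0.71 [183. 241.] [[ 0.4377 -0.2854  0.106 ]]
marker 0.45 [264. 178.] [[0.5485 0.0746 0.106 ]]
bar surface 24 [ 0.4744 -0.0108  0.1497]
```

View pics/d1.png

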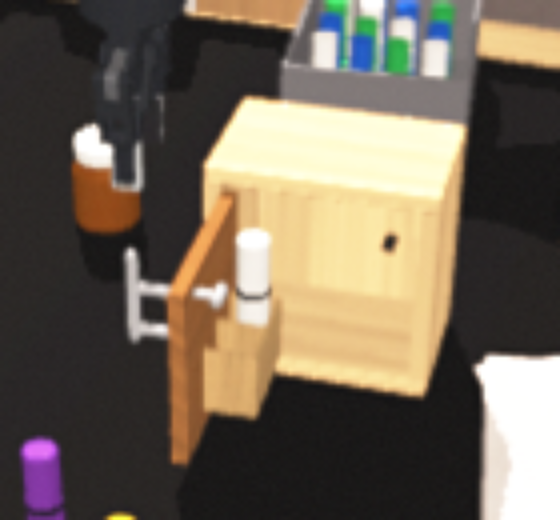

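The marker stands in the slot at crop (253,275). The door swung a few degrees further open, with the handle bar now at crop (132,295). Next I'll go down over the bar and grip it.

>>> jog_arm(plan="0 0 5 0 0 0 70;0 0 0 -1.1 -0.4 0 70;0 0 0 0 0 2.5 70;0 0 0 0 0 3 70;0 0 0 0 0 3 70;0 0 0 0 0 2 70;0 0 0 0 0 0 120;0 0 0 0 0 0 180;0 0 0 0 0 0 230;0 0 0 0 0 0 230", grip_force=25)

```text
time_s: 9.77
position: [0.474, -0.0044, 0.1687]
tool_rot: [[0.997, 0.078, 0.003], [0.078, -0.997, -0.001], [0.003, 0.001, -1.0]]
ft_force: [0.4, -0.3, 0.1]
grip_width: 0.0136
gripper_force: 0.0
```

>>> jog_arm(plan="0 0 0 0 0 0 255;0 0 0 0 0 0 255;0 0 0 0 0 0 255;0 0 0 0 0 0 255")

```text
time_s: 10.1
position: [0.4739, -0.0058, 0.1688]
tool_rot: [[0.997, 0.077, 0.003], [0.077, -0.997, -0.003], [0.003, 0.004, -1.0]]
ft_force: [0.4, -7.5, 1.9]
grip_width: 0.009
gripper_force: 25.7
```

>>> jog_arm(plan="0 0 -6 0 0 0 255;0 0 0 1.44 0.54 0 255;0 0 -6 0 0 0 255;0 0 0 1.44 0.44 0 255;0 0 -6 0 0 0 255;0 0 0 1.44 0.44 0 255;0 0 -6 0 0 0 255;0 0 0 1.44 0.44 0 255;0 0 0 0 0 0 255;0 0 0 0 0 0 255")

```text
time_s: 10.93
position: [0.5339, -0.003, 0.1688]
tool_rot: [[0.879, 0.476, 0.003], [0.476, -0.879, -0.001], [0.002, 0.003, -1.0]]
ft_force: [-0.0, -0.6, 5.7]
grip_width: 0.0092
gripper_force: 26.1
```

>>> jog_arm(plan="0 0 -6 0 0 0 255;0 0 0 1.44 0.44 0 255;0 0 -6 0 0 0 255;0 0 0 1.44 0.44 0 255;0 0 -6 0 0 0 255;0 0 0 1.44 0.44 0 255;0 0 -6 0 0 0 255;0 0 0 1.44 0.44 0 255;0 0 0 0 0 0 255;0 0 0 0 0 0 255")

```text
time_s: 11.77
position: [0.5871, 0.0237, 0.1687]
tool_rot: [[0.61, 0.793, 0.003], [0.793, -0.61, -0.001], [0.001, 0.003, -1.0]]
ft_force: [0.8, -1.7, 5.2]
grip_width: 0.0091
gripper_force: 26.2
```

>>> jog_arm(plan="0 0 -6 0 0 0 255;0 0 0 1.44 0.44 0 255;0 0 -6 0 0 0 255;0 0 0 1.44 0.44 0 255;0 0 -6 0 0 0 255;0 0 0 1.44 0.44 0 255;0 0 0 0 0 0 255;0 0 0 0 0 0 255")

```text
time_s: 12.43
position: [0.6174, 0.0569, 0.1686]
tool_rot: [[0.335, 0.942, 0.003], [0.942, -0.335, -0.0], [0.001, 0.003, -1.0]]
ft_force: [0.5, -0.2, 5.7]
grip_width: 0.009
gripper_force: 26.2
```

>>> jog_arm(plan="0 0 -6 0 0 0 255;0 0 0 1.44 0.44 0 255;0 0 -3 0 0 0 255;0 0 0 0.73 0.2 0 255;0 0 0 0 0 0 255;0 0 0 0 0 0 255;0 0 0 0 0 0 255")

```text
time_s: 13.02
position: [0.6282, 0.0761, 0.1686]
tool_rot: [[0.184, 0.983, 0.003], [0.983, -0.184, -0.001], [-0.0, 0.003, -1.0]]
ft_force: [1.3, -1.2, 4.7]
grip_width: 0.009
gripper_force: 26.2
```

>>> jog_arm(plan="0 0 -1 0.24 0.06 0 255;0 0 -1 0.24 0.06 0 255;0 0 0 0 0 0 255;0 0 0 0 0 0 255")

```text
time_s: 13.35
position: [0.6302, 0.0807, 0.1686]
tool_rot: [[0.15, 0.989, 0.003], [0.989, -0.15, -0.001], [-0.0, 0.003, -1.0]]
ft_force: [0.7, -0.5, 6.4]
grip_width: 0.0087
gripper_force: 26.2
```

>>> jog_arm(plan="0 0 -1 0.24 0.06 0 255;0 0 0 0 0 0 255;0 0 0 0 0 0 255")

```text
time_s: 13.6
position: [0.6311, 0.0829, 0.1686]
tool_rot: [[0.133, 0.991, 0.003], [0.991, -0.133, -0.001], [-0.0, 0.003, -1.0]]
ft_force: [0.7, -1.6, 5.4]
grip_width: 0.0089
gripper_force: 26.2
```

>>> jog_arm(plan="0 0 -1 0.24 0.06 0 255;0 0 0 0 0 0 255;0 0 0 0 0 0 255")

```text
time_s: 13.85
position: [0.632, 0.0852, 0.1686]
tool_rot: [[0.115, 0.993, 0.003], [0.993, -0.115, -0.001], [-0.0, 0.003, -1.0]]
ft_force: [0.8, -0.7, 5.7]
grip_width: 0.0087
gripper_force: 26.2
```

>>> jog_arm(plan="0 0 -1 0.24 0.06 0 255;0 0 0 0 0 0 255;0 0 0 0 0 0 255")

```text
time_s: 14.1
position: [0.6329, 0.0876, 0.1686]
tool_rot: [[0.098, 0.995, 0.003], [0.995, -0.098, -0.001], [-0.0, 0.003, -1.0]]
ft_force: [2.1, -0.9, 5.4]
grip_width: 0.009
gripper_force: 26.2
```

>>> jog_arm(plan="0 0 -1 0.24 0.06 0 255;0 0 0 0 0 0 255;0 0 0 0 0 0 255")

```text
time_s: 14.35
position: [0.6337, 0.0899, 0.1686]
tool_rot: [[0.08, 0.997, 0.003], [0.997, -0.08, -0.001], [-0.0, 0.003, -1.0]]
ft_force: [1.7, -2.2, 5.3]
grip_width: 0.0091
gripper_force: 26.2
```

>>> jog_arm(plan="0 0 -1 0.24 0.06 0 255;0 0 0 0 0 0 255;0 0 0 0 0 0 255")

```text
time_s: 14.6
position: [0.6345, 0.0922, 0.1686]
tool_rot: [[0.063, 0.998, 0.003], [0.998, -0.063, -0.001], [-0.0, 0.003, -1.0]]
ft_force: [1.2, -0.8, 4.9]
grip_width: 0.0089
gripper_force: 26.2
```

>>> jog_arm(plan="0 0 -1 0.24 0.06 0 255;0 0 0 0 0 0 255;0 0 0 0 0 0 255")

```text
time_s: 14.85
position: [0.6352, 0.0946, 0.1686]
tool_rot: [[0.046, 0.999, 0.003], [0.999, -0.046, -0.001], [-0.0, 0.003, -1.0]]
ft_force: [1.5, -1.2, 5.0]
grip_width: 0.0088
gripper_force: 26.2
```

>>> jog_arm(plan="0 0 -1 0.24 0.06 0 255;0 0 0 0 0 0 255;0 0 0 0 0 0 255")

```text
time_s: 15.1
position: [0.6358, 0.0966, 0.1686]
tool_rot: [[0.029, 1.0, 0.002], [1.0, -0.029, -0.001], [-0.001, 0.002, -1.0]]
ft_force: [0.9, -3.6, 5.4]
grip_width: 0.0089
gripper_force: 26.3
```

>>> jog_arm(plan="0 0 -1 0.24 0.06 0 255;0 0 0 0 0 0 255;0 0 0 0 0 0 255")

```text
time_s: 15.35
position: [0.6364, 0.0985, 0.1686]
tool_rot: [[0.011, 1.0, 0.002], [1.0, -0.011, -0.002], [-0.002, 0.002, -1.0]]
ft_force: [0.1, -3.9, 5.6]
grip_width: 0.0091
gripper_force: 26.3
```

>>> jog_arm(plan="0 0 -1 0.24 0.06 0 255;0 0 0 0 0 0 255;0 0 0 0 0 0 255")

```text
time_s: 15.6
position: [0.6371, 0.1011, 0.1686]
tool_rot: [[-0.006, 1.0, 0.002], [1.0, 0.006, -0.002], [-0.002, 0.002, -1.0]]
ft_force: [-0.2, -3.2, 5.1]
grip_width: 0.009
gripper_force: 26.2
```

>>> jog_arm(plan="0 0 -1 0.24 0.06 0 255;0 0 0 0 0 0 255;0 0 0 0 0 0 255")

```text
time_s: 15.85
position: [0.6377, 0.1039, 0.1686]
tool_rot: [[-0.024, 1.0, 0.002], [1.0, 0.024, -0.001], [-0.001, 0.002, -1.0]]
ft_force: [0.7, -1.3, 5.1]
grip_width: 0.0091
gripper_force: 26.2
```

>>> jog_arm(plan="0 0 -1 0.24 0.06 0 255;0 0 0 0 0 0 255;0 0 0 0 0 0 255")

```text
time_s: 16.1
position: [0.6384, 0.1068, 0.1686]
tool_rot: [[-0.042, 0.999, 0.003], [0.999, 0.042, 0.0], [-0.0, 0.003, -1.0]]
ft_force: [1.8, -0.7, 4.8]
grip_width: 0.009
gripper_force: 26.2
```

The catch force has fallen off, so the door is past half-way. I'm letting go so it can draw itself home.

>>> jog_arm(plan="0 0 0 0 0 0 200;0 0 0 0 0 0 150;0 0 0 0 0 0 120;0 0 0 0 0 0 120;0 0 0 0 0 0 120;0 0 0 0 0 0 120;0 0 0 0 0 0 120;0 0 0 0 0 0 120;0 0 0 0 0 0 120;0 0 0 0 0 0 120")

```text
time_s: 16.93
position: [0.6382, 0.1071, 0.1673]
tool_rot: [[-0.043, 0.999, -0.0], [0.999, 0.043, 0.0], [0.0, -0.0, -1.0]]
ft_force: [0.9, -0.3, 0.0]
grip_width: 0.0449
gripper_force: 0.0
```

```bash
python3 door.py d2.png
```

```text
16.9333 [0.6382 0.1071 0.1673] [ 0.9498 -0.2609  0.023 ]
handle 0.87 [[0.6348 0.1066 0.178 ]]
marker 0.91 [212. 227.] [[ 0.4859 -0.2043  0.106 ]]
marker 0.81 [184. 242.] [[ 0.4439 -0.2877  0.106 ]]
marker 0.72 [229. 249.] [[ 0.5662 -0.2695  0.106 ]]
bar surface 0 [nan nan nan]
  return _methods._mean(a, axis=axis, dtype=dtype,
  ret = um.true_divide(
```

View pics/d2.png

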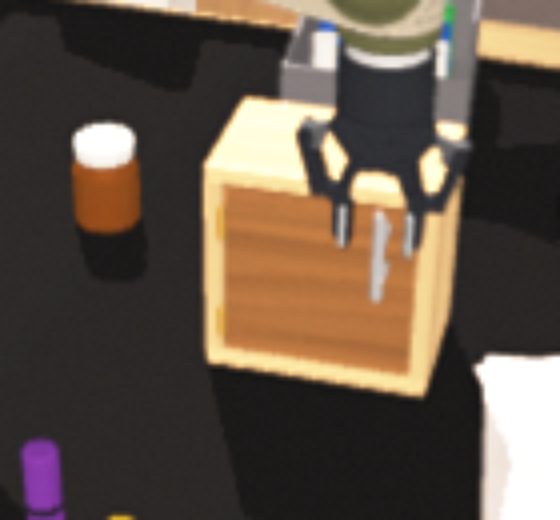

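The door looks flush in the front, with the handle bar at crop (380,255) between the open fingers. I'll regrip it and press lightly to check that it sits against the buffer.

>>> jog_arm(plan="0 0 0 0 0 0 200;0 0 0 0 0 0 255;0 0 0 0 0 0 255;0 0 0 0 0 0 255;0 0 0 0 0 0 255;0 0 0 0 0 0 255")

```text
time_s: 17.58
position: [0.639, 0.107, 0.1675]
tool_rot: [[-0.042, 0.999, 0.002], [0.999, 0.042, -0.0], [-0.0, 0.002, -1.0]]
ft_force: [5.1, 0.3, -1.0]
grip_width: 0.0089
gripper_force: 26.7
```

>>> jog_arm(plan="0 0 0 0.05 0 0 255;0 0 0 0 0 0 255;0 0 0 0 0 0 255")

```text
time_s: 17.83
position: [0.639, 0.1072, 0.1675]
tool_rot: [[-0.042, 0.999, 0.002], [0.999, 0.042, -0.001], [-0.001, 0.002, -1.0]]
ft_force: [5.3, -1.4, -2.2]
grip_width: 0.0087
gripper_force: 26.6
```

>>> jog_arm(plan="0 0 0 0.05 0 0 255;0 0 0 0 0 0 255;0 0 0 0 0 0 255")

```text
time_s: 18.08
position: [0.639, 0.1074, 0.1675]
tool_rot: [[-0.042, 0.999, 0.002], [0.999, 0.042, -0.001], [-0.001, 0.002, -1.0]]
ft_force: [6.4, -3.0, -1.3]
grip_width: 0.0087
gripper_force: 26.6
```

It's stiff at about 8 N/mm, so the door is home on its buffer. I'll let go again for over a second, then regrip and pull.

>>> jog_arm(plan="0 0 0 -0.1 0 0 200;0 0 0 0 0 0 120;0 0 0 0 0 0 120;0 0 0 0 0 0 120;0 0 0 0 0 0 120;0 0 0 0 0 0 120;0 0 0 0 0 0 120;0 0 0 0 0 0 120;0 0 0 0 0 0 120;0 0 0 0 0 0 120")

```text
time_s: 18.92
position: [0.6382, 0.1071, 0.1673]
tool_rot: [[-0.043, 0.999, -0.0], [0.999, 0.043, 0.0], [0.0, -0.0, -1.0]]
ft_force: [-0.4, -0.3, 1.0]
grip_width: 0.0449
gripper_force: 0.0
```

>>> jog_arm(plan="0 0 0 0 0 0 120;0 0 0 0 0 0 120;0 0 0 0 0 0 120;0 0 0 0 0 0 120;0 0 0 0 0 0 180;0 0 0 0 0 0 255;0 0 0 0 0 0 255;0 0 0 0 0 0 255;0 0 0 0 0 0 255;0 0 0 0 0 0 255", grip_force=40)

```text
time_s: 19.75
position: [0.639, 0.1069, 0.1675]
tool_rot: [[-0.042, 0.999, 0.002], [0.999, 0.042, -0.0], [-0.0, 0.002, -1.0]]
ft_force: [5.2, -1.2, -1.6]
grip_width: 0.0083
gripper_force: 39.4
```

>>> jog_arm(plan="0 0 1 -0.24 -0.06 0 255;0 0 1 -0.24 -0.06 0 255;0 0 1 -0.24 -0.06 0 255;0 0 0 0 0 0 255;0 0 0 0 0 0 255")

```text
time_s: 20.17
position: [0.6371, 0.0991, 0.1675]
tool_rot: [[0.01, 1.0, 0.001], [1.0, -0.01, -0.001], [-0.001, 0.001, -1.0]]
ft_force: [3.5, -3.3, -0.3]
grip_width: 0.0084
gripper_force: 39.3
```

>>> jog_arm(plan="0 0 1 -0.24 -0.06 0 255;0 0 2 -0.49 -0.11 0 255;0 0 3 0 0 0 255;0 0 0 -0.74 -0.16 0 255;0 0 6 0 0 0 255;0 0 0 -1.48 -0.29 0 255;0 0 6 0 0 0 255;0 0 0 -1.48 -0.29 0 255;0 0 0 0 0 0 255;0 0 0 0 0 0 255")

```text
time_s: 21.0
position: [0.6188, 0.0579, 0.1675]
tool_rot: [[0.318, 0.948, 0.0], [0.948, -0.318, -0.0], [-0.0, 0.0, -1.0]]
ft_force: [3.9, -1.7, -1.3]
grip_width: 0.0082
gripper_force: 40.2
```

>>> jog_arm(plan="0 0 6 0 0 0 255;0 0 0 -1.48 -0.29 0 255;0 0 6 0 0 0 255;0 0 0 -1.48 -0.29 0 255;0 0 6 0 0 0 255;0 0 0 -1.48 -0.29 0 255;0 0 6 0 0 0 255;0 0 0 -1.48 -0.29 0 255;0 0 0 0 0 0 255;0 0 0 0 0 0 255")

```text
time_s: 21.83
position: [0.5768, 0.0155, 0.1674]
tool_rot: [[0.676, 0.737, 0.001], [0.737, -0.676, -0.001], [-0.0, 0.001, -1.0]]
ft_force: [3.1, -4.0, -0.6]
grip_width: 0.0081
gripper_force: 40.3
```

>>> jog_arm(plan="0 0 6 0 0 0 255;0 0 0 -1.48 -0.27 0 255;0 0 6 0 0 0 255;0 0 0 -1.48 -0.27 0 255;0 0 6 0 0 0 255;0 0 0 -1.48 -0.27 0 255;0 0 6 0 0 0 255;0 0 0 -1.48 -0.29 0 255;0 0 0 0 0 0 255;0 0 0 0 0 0 255")

```text
time_s: 22.67
position: [0.521, -0.0065, 0.1674]
tool_rot: [[0.917, 0.399, -0.0], [0.399, -0.917, -0.001], [-0.001, 0.0, -1.0]]
ft_force: [1.8, -4.5, 0.2]
grip_width: 0.0087
gripper_force: 40.4
```

>>> jog_arm(plan="0 0 6 0 0 0 255;0 0 0 -1.48 -0.29 0 255;0 0 6 0 0 0 255;0 0 0 -1.48 -0.29 0 255;0 0 5 0 0 0 255;0 0 0 -1.2 -0.24 0 255;0 0 0 0 0 0 255;0 0 0 0 0 0 255")

```text
time_s: 23.33
position: [0.4787, -0.0074, 0.1674]
tool_rot: [[0.994, 0.113, -0.001], [0.113, -0.994, -0.001], [-0.001, 0.001, -1.0]]
ft_force: [0.8, -5.5, 0.2]
grip_width: 0.0085
gripper_force: 40.4
```

>>> jog_arm(plan="0 0 0 0 0 0 200;0 0 0 0 0 0 120;0 0 0 0 0 0 80;0 0 0 0 0 0 80;0 0 0 0 0 0 80;0 0 0 0 0 -2 80;0 0 0 0 0 -3.5 80;0 0 0 0 0 -3.5 80;0 0 0 0 0 -3 80;0 0 0 0 0 0 80")

```text
time_s: 24.17
position: [0.4806, -0.0074, 0.293]
tool_rot: [[0.994, 0.113, 0.01], [0.113, -0.994, -0.003], [0.01, 0.004, -1.0]]
ft_force: [-0.0, -1.2, 0.1]
grip_width: 0.0584
gripper_force: 0.0
```

```bash
python3 door.py d3.png; python3 - <<'E'
import cv2
from h import *
im=imaging.get_image("side");cv2.imwrite("pics/e1.png",cv2.resize(im["pixels"][:,:,::-1],None,fx=1.5,fy=1.5))
E
```

```text
24.1667 [ 0.4806 -0.0074  0.293 ] [-0.0219 -1.2068  0.0807]
handle 0.88 [[ 0.4945 -0.0185  0.178 ]]
marker 0.79 [212. 227.] [[ 0.4897 -0.2065  0.106 ]]
marker 0.75 [184. 240.] [[ 0.4378 -0.2803  0.106 ]]
marker 0.68 [230. 247.] [[ 0.5677 -0.2629  0.106 ]]
marker 0.46 [260. 176.] [[0.5316 0.0824 0.106 ]]
bar surface 26 [ 0.483  -0.0116  0.1474]
```

View pics/e1.png

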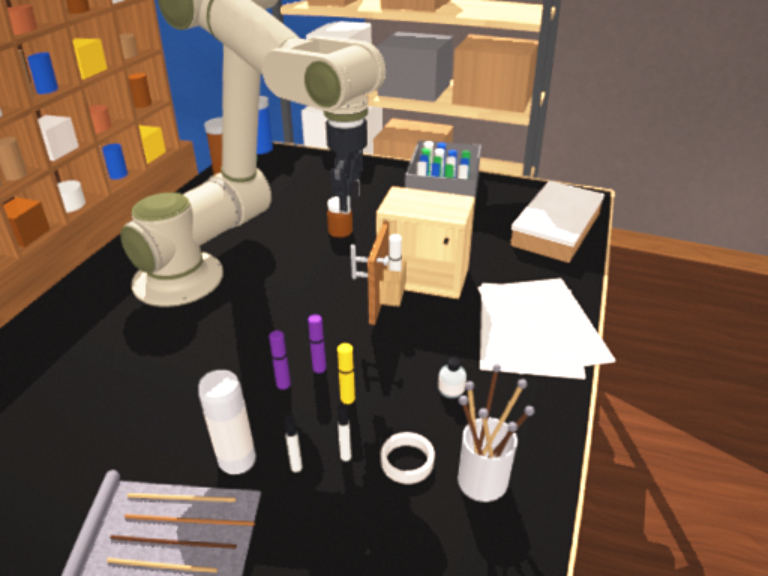

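The door stands wide open (handle at (355,262)) with the white marker upright in the rack at (396,250). Everything else is where it was and the gripper is clear, so I'm handing in.

```bash
python3 -c "
from rig import job
print(job.close_job())"
```

```text
the job is handed in; nothing more can be done
None
```

The job is handed in at about 24 s: the white marker stands in the rack, the door snapped shut and twice stayed shut with the handle released, and it is now open at about 87° with the other things undisturbed in the last picture.

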